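# Hold the colony light box half shuttered

## Robot

A 6-joint arm with a two-finger parallel gripper is mounted at the origin on a cart in front of the work surface, level with it; the furniture and walls round the work are solid. World frame = base frame: x ahead of the robot, y to its left, z up, the work surface at z = 0. Lengths are in m, angles in rad, forces in N, time in s.
With the tool pointing down it reaches from about 0.425 to 0.95 m from the base axis. Payload 3.5 kg.
Tool frame: the origin (TCP) lies midway between the tips of the shut fingers; the grasp point (between the pads) lies 19 mm behind it (ctrl.hold_point_z is the distance from the TCP to the grasp point, in m); z points along the fingers, y is the line along which they close (so a half turn about z gives the same grasp; the last joint's range is limited). The gripper opens to 85 mm and grips with 20 to 120 N. Pads are 22 mm wide; open, the fingers measure 114 mm over their backs; the gripper's body (76 mm by 85 mm) begins 54 mm behind the grasp point. The pads swing forward as they close: fully open they stand 13 mm farther back than shut.
Start: joints at [-1.307, 0.286, 1.577, -0, 1.279, -0.15], TCP at [0.271, -0.618, 0.231] pointing down, gripper open.
Joint ranges: [-2.77, 2.77], [-0.9, 2.22], [0.21, 2.48], [-1.53, 4.67], [0.24, 2.81], [-2.84, 2.84]. Speed limits (rad/s): [2.79, 2.79, 3.14, 3.14, 3.14, 3.14].

## Interface

Orientations are given as a unit quaternion [x, y, z, w].
In Python, from plant import readout, cams, sign_off, ctrl gives the robot as it stands. The module is installed in compiled form; this text tells all that it offers.
- The arm moves only by the tool step_arm, never from a script. Its argument "increments" is a list of rows, each a list of 2 entries, a list of its own where there are three numbers: the shift along the world's x, y, z in mm, then the turn, a rotation vector about the world's x, y, z in rad. In form: [[[x, y, z], [rx, ry, rz]], ...]. A call has 1 to 8 rows; each row shifts and turns the commanded pose from where the row before left it; what a row does not reach is not made up. A row lasts 1/12 s, in which the tool goes at most 41.7 mm and 7.16 degrees, less where a joint would pass 70% of its speed; a pose out of reach is approached as far as the arm can. A call is refused whole if a number of a shift passes 41.7 or a number of a turn 0.125, either way. A call with a gripper value outside its range is refused whole. "fingers" is the opening, from -1 (shut) to 1 (fully open), set as the call begins (left out, the last holds). The fingers move at their own pace and stop on an object; "grip_force" is the grip in N (left out, the last holds). Time passes only in rows, so rows that do not move let the fingers close. It gives the time, the measured TCP pose, the force, the opening and the grip force at its end, in the units of the state.
- readout.get_state(): the state, without advancing time (a new reading comes with each control period).
- cams.read_camera(name): name is "side" or "top" or "wrist"; returns the picture (400x640x3 uint8, red, green, blue); there is no depth.
- cams.get_calibration(name): a dict with "fx", "fy", "cx", "cy" (pixels), "eye" and "rotation" of the camera in the world; the wrist camera has in their place "T_tool_cam" (4x4, takes a point from camera to tool coordinates, whose origin is the TCP and whose axes are the flange's). Camera axes: x right, y up, looking along -z (the intrinsics and any distortion apply to the point x, -y, -z); pixel columns grow to the right and rows downward; lengths in m; the calibration is good to about 2 mm. A picture is of the moment at which its call begins: read the wrist's pose just before it. get_calibration takes no time and is no camera call.
- sign_off(): hands the job in; it is judged then, once.
The state is a dict: "time": time; "qpos": joint angles; "dq": joint speeds; "joint_efforts": joint torques, N m; "eef_pos": TCP position; "tcp_rot": TCP orientation; "contact_force": force on the tool from outside, world axes, zero at the start; "wrist_torque": the same for the moment, N m; "opening": opening from 0.0 (shut) to 1.0 (fully open); "finger_force": force on a finger pad.
Only numpy, scipy, OpenCV 4.12 (cv2) and the standard library are available. Lean on these libraries where they do the work, as an engineer would, in place of code of your own. Each camera call takes 0.05 s, during which the arm holds its last target. There are 200 camera calls.

## Task

The push-on grip has come off the shutter of the colony light box. Fit the black grip fully down onto the bare square stem while the shutter is still closed, then, holding the grip, slide the shutter to the long red half-open mark, so that the culture dish is lit from one side for counting, and do not push the dish about on the glass. A spring pulls the shutter shut, so never let it snap back: finish while still holding the grip, the shutter steady at half open.

Things in the scene. Friction and masses are not known exactly. Their poses are not given: they have to be found in the camera images.
- grip: loose black push-on grip, upright on the table right or left of the light box: block 40 mm long (x), 30 mm wide (y), 50 mm high, fine grey ribs on its 40 mm long sides, white line along x on top, about 0.06 kg. Square bore 18 x 18 mm, 24 mm deep, open in the middle of the underside, sides parallel to the grip's sides. Origin: centre of the underside, z up
- light_box: white box, grey top plate, fixed to the table: 200 mm deep (x, away from the robot), 216 mm wide (y), 58 mm high; origin: centre of underside, z up. Glass window 96 x 80 mm, flush with the top, at x +32, y +45 mm. The shutter slot runs along y at x -66 mm near the front edge; scale lines in front of it, the long red one (y 0) is half open
- shutter (a joint): shutter travel in m: 0 closed (its start), 0.040 half open, 0.080 fully open. Opens along the light box's -y (to the right seen from the robot). A spring pulls it shut: 2.4 N to start it, 8.8 N at half, 15 N fully open, with slight friction. The red pointer line on its slide stands at the long red mark at half open
- stem_foot (a point): foot centre of the shutter's upright square steel stem, on its slide plate (26 x 34 mm), 62 mm above the table; moves with the shutter; axes as the light box. Stem 16 x 16 mm, 22 mm tall, top edges chamfered 3 mm, sides parallel to the box's x and y. A fitted grip's underside rests on the slide plate, origin at this point; any quarter turn fits
- dish: closed round culture dish with pink jelly, 66 mm diameter, 15 mm high, loose on the glass window; origin: centre of its underside
- white_bottle: open white sample bottle, 37 mm diameter, 74 mm high, on the table on the other side of the light box from the grip; not needed; origin: centre of its underside
Mind the look-alikes: they are no part of the job. Leave any green look-alike of the grip alone. What is shaped like the dish but green is not meant.

How it is judged:
On the way:
1. the grip is fitted fully down onto the stem while the shutter is closed (z of grip in the frame of stem_foot below 0.004 m and horizontal distance between grip and stem_foot below 0.004 m and angle between grip's own z axis and vertical below 0.12 rad and value of joint shutter below 0.008 m), for 0.2 s.
At the end, for the whole second after the job is handed in: the shutter stands still at half travel (40 mm, within 6 mm), held there against its spring by the fingers on the grip, the grip is still fully down on the stem (within 6 mm) and upright, and the dish lies flat on the glass (value of joint shutter between 0.034 and 0.046 m and velocity of joint shutter between -0.01 and 0.01 m/s and contact force between the fingers and grip above 2 N and contact force between grip and light_box above 2 N and z of grip in the frame of stem_foot below 0.006 m and horizontal distance between grip and stem_foot below 0.005 m and angle between grip's own z axis and vertical below 0.15 rad and z of dish in the frame of light_box above 0.054 m and angle between dish's own z axis and vertical below 0.1 rad); the arm keeps its last pose, push and grip.
It fails at once if the dish on the glass is pushed away by more than 15 mm (distance of dish from where it was at the start of the episode above 0.015 m).
It fails at once if the shutter snaps back (closes faster than 0.3 m/s) (velocity of joint shutter below -0.3 m/s).
It also fails if it takes over 48 s, if anything falls off the work surface, if the arm or the gripper's body presses on something with over 40 N, if the wrist force passes 120 N, or if a joint passes its speed limit or range.

## Working session

There is one attempt and no reset: what is moved stays moved. The work goes in short steps, Python scripts to look and compute and a tool call to move; the robot and the scene stay as the last step left them, time stands still between calls to the robot, and variables do not carry over. Pictures are saved under pics/ and viewed, at most 10 in all, crops included, and the job is handed in when it is done.

Besides the shell and the picture viewer there is one more tool, called after "Request:" by a JSON object that holds its "fn" and its "kwargs". step_arm: Moves the arm, as the interface text tells. Its arguments: {"type":"object","properties":{"increments":{"type":"array","items":{"type":"array"}},"fingers":{"type":"number"},"grip_force":{"type":"number"}},"required":["increments"]}

```bash
mkdir -p pics; cat > h.py <<'E'
import numpy as np, cv2
from plant import readout, cams, sign_off, ctrl
from scipy.spatial.transform import Rotation as R
def shot(n,f):
    im=cams.read_camera(n); cv2.imwrite(f'pics/{f}.png',im[:,:,::-1]); return im
def cal(n,st=None):
    c=cams.get_calibration(n)
    if 'eye' in c: return c,np.array(c['eye']),np.array(c['rotation'])
    T=np.array(c['T_tool_cam']); Rt=R.from_quat(st['tcp_rot']).as_matrix()
    return c,np.array(st['eef_pos'])+Rt@T[:3,3],Rt@T[:3,:3]
def ray(n,u,v,z,st=None):
    c,e,r=cal(n,st)
    if r.shape!=(3,3): r=R.from_quat(r).as_matrix()
    d=r@np.array([(u-c['cx'])/c['fx'],-(v-c['cy'])/c['fy'],-1])
    return e+d*(z-e[2])/d[2]
def proj(n,p,st=None):
    c,e,r=cal(n,st); q=r.T@(np.array(p)-e)
    return c['cx']+c['fx']*q[0]/-q[2], c['cy']-c['fy']*q[1]/-q[2]
E
python3 - <<'E'
from h import *
print(readout.get_state()); print(ctrl.hold_point_z)
for n in('side','top','wrist'): print(n,cams.get_calibration(n))
a=shot('top','top0');b=shot('side','side0')
E
```

```text
{'time': 0.0, 'qpos': array([-1.30701534e+00,  2.87196114e-01,  1.57819469e+00,  2.65124271e-05,
        1.27860919e+00, -1.50016410e-01]), 'dq': array([-0.00028915, -0.00077038,  0.00192316,  0.00045604,  0.00095898,
       -0.00073086]), 'joint_efforts': array([-1.08464075e-03, -4.05986595e+01, -2.92627305e+01, -1.57186714e-04,
        5.83617380e-03,  5.68864166e-06]), 'eef_pos': array([ 0.2712573 , -0.61736992,  0.22991731]), 'tcp_rot': array([ 9.78672786e-01,  2.05421832e-01, -5.57613334e-05, -1.20244434e-03]), 'contact_force': array([ 0.08371964, -0.42177531, -0.17231194]), 'wrist_torque': array([-0.02050303,  0.00864235,  0.01552176]), 'finger_force': 0.0, 'opening': 1.0029943020850247}
0.0187
side {'fx': 444.7554745301792, 'fy': 444.7554745301792, 'cx': 318.480284264597, 'cy': 196.13098827194298, 'eye': array([0.02013343, 0.81427804, 0.67061951]), 'rotation': array([-0.12067504,  0.46054676,  0.84580758, -0.24071508])}
top {'fx': 430.51661521939917, 'fy': 430.51661521939917, 'cx': 315.8120384091213, 'cy': 203.90758483902366, 'eye': array([ 3.33334095e-01, -6.60662126e-04,  1.04259744e+00]), 'rotation': array([ 0.0552857 , -0.05356804, -0.70452511,  0.70549155])}
wrist {'fx': 334.2867140346772, 'fy': 334.2867140346772, 'cx': 316.28737741702207, 'cy': 201.5960454980613, 'T_tool_cam': array([[-6.11583177e-04,  9.54843990e-01,  2.97107019e-01,
         7.68240413e-02],
       [ 9.99999727e-01,  4.60655634e-04,  5.78002993e-04,
         9.33640260e-04],
       [ 4.15038662e-04,  2.97107292e-01, -9.54844011e-01,
        -1.42684177e-01],
       [ 0.00000000e+00,  0.00000000e+00,  0.00000000e+00,
         1.00000000e+00]])}
```

View pics/top0.png

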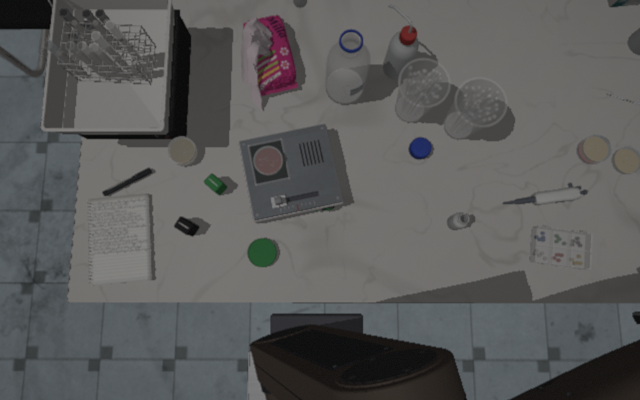

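View pics/side0.png

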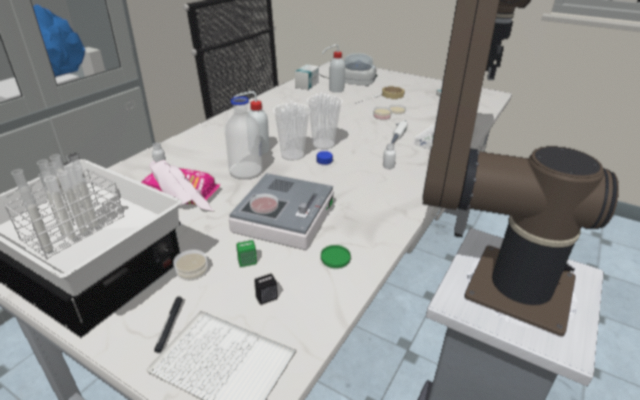

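Top view: the black grip is at (186,226), with a white line on top. The green look-alike is at (215,184) and the green disc at (263,252), and I'll leave both alone. The light box is at (292,172) with the dish at (268,160) and the stem near (278,202). Next I'll check enlarged crops.

```bash
sed -i 's/    if .eye. in c: return .*/    if "eye" in c: return c,np.array(c["eye"]),R.from_quat(c["rotation"]).as_matrix()/; /if r.shape/d' h.py
python3 - <<'E'
from h import *
a=cv2.imread('pics/top0.png')
c1=cv2.resize(a[120:225,235:350],None,fx=5,fy=5,interpolation=cv2.INTER_CUBIC)
c2=cv2.resize(a[170:245,165:235],None,fx=5,fy=5,interpolation=cv2.INTER_CUBIC)
o=np.zeros((525,575+200,3),np.uint8);o[:525,:575]=c1
c2=cv2.resize(a[195:248,168:208],None,fx=5,fy=5,interpolation=cv2.INTER_CUBIC);o[:265,575:]=c2
cv2.imwrite('pics/c.png',np.clip(o*1.6,0,255))
for u,v,z in((186,223,.05),(215,182,.05),(278,200,.08),(268,160,.07)):print(ray('top',u,v,z))
E
```

```text
[0.44234642 0.30283219 0.05      ]
[0.53939664 0.23918416 0.05      ]
[0.49170973 0.0875121  0.08      ]
[0.58751974 0.11308549 0.07      ][ WARN:0@0.895] global loadsave.cpp:1063 imwrite_ Unsupported depth image for selected encoder is fallbacked to CV_8U.
```

View pics/c.png

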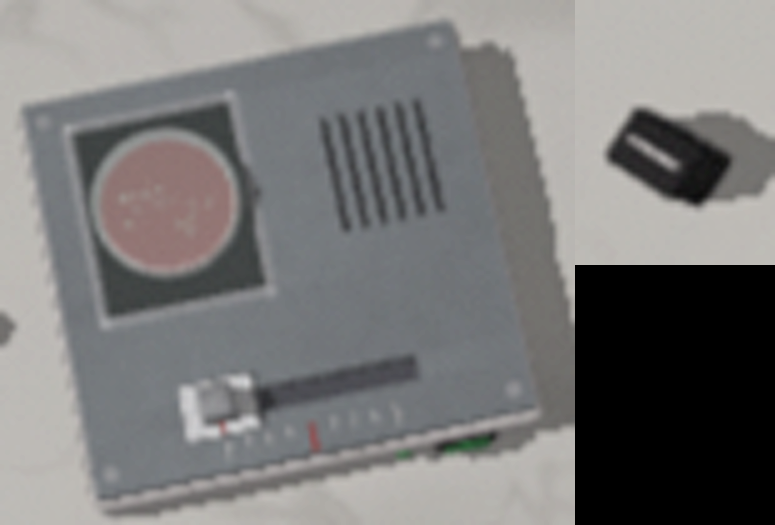

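```bash
python3 - <<'E'
from h import *
f=lambda x,y:(235+x/5,120+y/5)
g=lambda x,y:(168+(x-575)/5,195+y/5)
a=ray('top',*g(627,133),.05);b=ray('top',*g(680,168),.05);print('grip',(a+b)/2,b-a,np.degrees(np.arctan2(*(b-a)[1::-1])))
C=[ray('top',*f(*p),.058) for p in((22,105),(452,22),(540,410),(98,498))]
for p in C:print(p)
print([np.linalg.norm(C[i]-C[i-1]) for i in range(4)])
c=sum(C)/4; d=(C[0]+C[1]-C[2]-C[3])/2;yaw=np.arctan2(d[1],d[0]);d2=(C[0]+C[3]-C[1]-C[2]);print(c,np.degrees(yaw),np.degrees(np.arctan2(-d2[0],d2[1])))
print('stem by box',c[:2]+R.from_euler('z',yaw).as_matrix()[:2,:2]@[-.066,.04],'direct',ray('top',*f(214,397),.084))
print('red',ray('top',*f(314,437),.058), 'dish',ray('top',*f(167,202),.073))
s=readout.get_state();print(R.from_quat(s['tcp_rot']).as_matrix().round(3))
E
```

```text
grip [0.43745946 0.30794769 0.05      ] [-0.01625726 -0.02537303  0.        ] -122.64889639102392
[0.63687907 0.18312719 0.058     ]
[ 0.67800546 -0.02069051  0.058     ]
[ 0.49081179 -0.06109486  0.058     ]
[0.44953896 0.14272202 0.058     ]
[np.float64(0.19164784334787258), np.float64(0.20792555129531828), np.float64(0.19150451443080668), np.float64(0.20795376300212123)]
[0.56380882 0.06101596 0.058     ] 12.175509683592564 11.427775575594486
stem by box [0.49085714 0.08619634] direct [0.49242372 0.08761793 0.084     ]
red [0.47804656 0.0434843  0.058     ] dish [0.58578393 0.11179021 0.073     ]
[[ 0.916  0.402 -0.001]
 [ 0.402 -0.916  0.002]
 [ 0.    -0.002 -1.   ]]
```

Grip at about (0.437, 0.308), yaw about 57°. Light box yaw is about 12°, and its 192×208 plate fits the 200×216 box with a 4 mm bevel. Stem at about (0.491, 0.087). I'll move the arm over the grip for a wrist view.

Request:
{"fn": "step_arm", "kwargs": {"increments": [[[17.6, 32.2, 0], [0, 0, 0.02]], [[17.6, 32.2, 0], [0, 0, 0.02]], [[17.6, 32.2, 0], [0, 0, 0.02]], [[17.6, 32.2, 0], [0, 0, 0.02]], [[17.6, 32.2, 0], [0, 0, 0.02]], [[17.6, 32.2, 0], [0, 0, 0.02]], [[17.6, 32.2, 0], [0, 0, 0.02]], [[17.6, 32.2, 0], [0, 0, 0.02]]], "fingers": 1}}

```text
time: 0.77
eef_pos: [0.4125, -0.3585, 0.2308]
tcp_rot: [0.959, 0.283, -0.0, -0.0]
contact_force: [0.8, -0.6, -0.2]
opening: 0.996
finger_force: 0.0
```

Request:
{"fn": "step_arm", "kwargs": {"increments": [[[17.6, 32.2, 0], [0, 0, 0.02]], [[17.6, 32.2, 0], [0, 0, 0.02]], [[17.6, 32.2, 0], [0, 0, 0.02]], [[17.6, 32.2, 0], [0, 0, 0.02]], [[17.6, 32.2, 0], [0, 0, 0.02]], [[-3.7, 30, -1.8], [0, 0, 0.02]], [[-3.7, 30, -1.8], [0, 0, 0.02]], [[-3.7, 30, -1.8], [0, 0, 0.02]]]}}

```text
time: 1.43
eef_pos: [0.4887, -0.1077, 0.2252]
tcp_rot: [0.933, 0.359, -0.0, -0.0]
contact_force: [-0.1, -1.0, -1.0]
opening: 0.995
finger_force: 0.0
```

Request:
{"fn": "step_arm", "kwargs": {"increments": [[[-3.7, 30, -1.8], [0, 0, 0.02]], [[-3.7, 30, -1.8], [0, 0, 0.02]], [[-3.7, 30, -1.8], [0, 0, 0.02]], [[-3.7, 30, -1.8], [0, 0, 0.02]], [[-3.7, 30, -1.8], [0, 0, 0.02]], [[-3.7, 30, -1.8], [0, 0, 0.02]], [[-3.7, 30, -1.8], [0, 0, 0.02]], [[-3.7, 30, -1.8], [0, 0, 0.02]]]}}

```text
time: 2.1
eef_pos: [0.4587, 0.132, 0.2111]
tcp_rot: [0.902, 0.433, -0.0, -0.0]
contact_force: [0.1, -0.7, 0.1]
opening: 0.998
finger_force: 0.0
```

Request:
{"fn": "step_arm", "kwargs": {"increments": [[[-3.7, 30, -1.8], [0, 0, 0.02]], [[-3.7, 30, -1.8], [0, 0, 0.02]], [[-3.7, 30, -1.8], [0, 0, 0.02]], [[-3.7, 30, -1.8], [0, 0, 0.02]], [[-3.7, 30, -1.8], [0, 0, 0.02]], [[-3.7, 28, -1.8], [0, 0, 0.01]], [[0, 0, 0], [0, 0, 0]], [[0, 0, 0], [0, 0, 0]]]}}

```text
time: 2.77
eef_pos: [0.4365, 0.3095, 0.1999]
tcp_rot: [0.876, 0.482, -0.001, 0.0]
contact_force: [0.5, -0.1, -0.7]
opening: 1.002
finger_force: 0.0
```

```bash
python3 - <<'E'
from h import *
s=readout.get_state();a=shot('wrist','w1')
print(s['eef_pos'],R.from_quat(s['tcp_rot']).as_matrix().round(3).tolist(),proj('wrist',(.437,.308,.05),s))
E
```

```text
[0.43649056 0.30947346 0.19993938] [[0.535, 0.845, -0.001], [0.845, -0.535, -0.001], [-0.001, -0.001, -1.0]] (np.float64(316.46708208642974), np.float64(186.7155690636148))
```

View pics/w1.png

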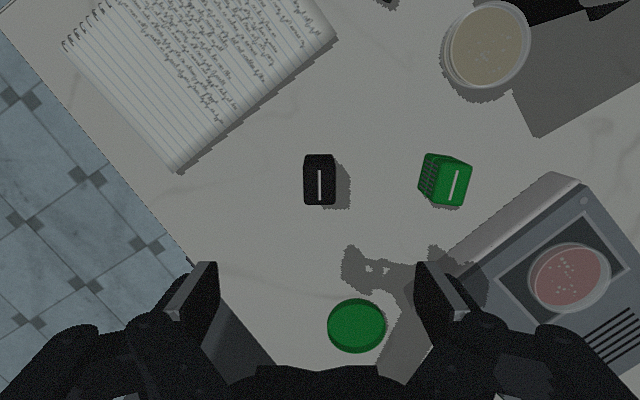

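Wrist view: the black grip is at (320,185) and almost aligned with the tool, its white line running (319,169) to (320,200). The green one is at (447,180). I'll measure the line.

```bash
python3 - <<'E'
from h import *
s=readout.get_state();a=cv2.imread('pics/w1.png',0)
sub=a[157:203,304:335]; m=(sub>110).astype(np.uint8)
n,l,st,_=cv2.connectedComponentsWithStats(m)
for i in range(1,n):
  if st[i,4]>15:
    v,u=np.where(l==i); print(st[i]); u=u+304.;v=v+157.
    vx,vy,x0,y0=cv2.fitLine(np.c_[u,v].astype(np.float32),cv2.DIST_L2,0,.01,.01).ravel();print(vx,vy,x0,y0,v.min(),v.max())
    c=ray('wrist',x0,(v.min()+v.max())/2,.05,s);d=ray('wrist',x0-vx*15,y0-vy*15,.05,s)-ray('wrist',x0+vx*15,y0+vy*15,.05,s)
    print(c,np.degrees(np.arctan2(d[1],d[0])),np.linalg.norm(ray('wrist',x0,v.min(),.05,s)-ray('wrist',x0,v.max()+1,.05,s)))
m=R.from_quat(s['tcp_rot']).as_matrix();print(np.degrees(np.arctan2(m[1,0],m[0,0])))
E
```

```text
[14 13  3 30 61]
0.009370623 0.9999561 319.44263 184.34427 170.0 199.0
[0.44074318 0.30741816 0.05      ] 58.23048573228666 0.027962648695409514
57.583586518031254
```

Request:
{"fn": "step_arm", "kwargs": {"increments": [[[4.2, -2, -10], [0, 0, 0.012]], [[0, 0, -32], [0, 0, 0]], [[0, 0, -32], [0, 0, 0]], [[0, 0, -32], [0, 0, 0]], [[0, 0, -30], [0, 0, 0]], [[0, 0, -26], [0, 0, 0]], [[0, 0, -18], [0, 0, 0]], [[0, 0, -8], [0, 0, 0]]]}}

```text
time: 3.48
eef_pos: [0.4396, 0.304, 0.0089]
tcp_rot: [0.874, 0.486, -0.003, -0.0]
contact_force: [-0.2, -1.7, -0.1]
opening: 1.003
finger_force: 0.0
```

Request:
{"fn": "step_arm", "kwargs": {"increments": [[[0, 0, 0], [0, 0, 0]], [[0, 0, 0], [0, 0, 0]], [[0, 0, 0], [0, 0, 0]]]}}

```text
time: 3.73
eef_pos: [0.443, 0.3067, 0.0142]
tcp_rot: [0.874, 0.486, 0.001, 0.0]
contact_force: [-0.3, 0.4, -0.1]
opening: 0.998
finger_force: 0.0
```

Request:
{"fn": "step_arm", "kwargs": {"increments": [[[0, 0, 0], [0, 0, 0]], [[0, 0, 0], [0, 0, 0]], [[0, 0, 0], [0, 0, 0]], [[0, 0, 0], [0, 0, 0]], [[0, 0, 0], [0, 0, 0]], [[0, 0, 0], [0, 0, 0]], [[0, 0, 0], [0, 0, 0]], [[0, 0, 0], [0, 0, 0]]], "fingers": -1, "grip_force": 60}}

```text
time: 4.4
eef_pos: [0.442, 0.3069, 0.0134]
tcp_rot: [0.874, 0.486, 0.001, -0.0]
contact_force: [-0.7, 0.4, 3.9]
opening: 0.345
finger_force: 59.9
```

Request:
{"fn": "step_arm", "kwargs": {"increments": [[[0, 0, 12], [0, 0, 0]], [[0, 0, 20], [0, 0, 0]], [[0, 0, 30], [0, 0, 0]], [[0, 0, 30], [0, 0, 0]], [[0, 0, 30], [0, 0, 0]], [[0, 0, 25], [0, 0, 0]], [[0, 0, 10], [0, 0, 0]], [[0, 0, 0], [0, 0, 0]]]}}

```text
time: 5.07
eef_pos: [0.443, 0.3073, 0.173]
tcp_rot: [0.874, 0.486, 0.003, 0.0]
contact_force: [0.2, 0.0, -0.3]
opening: 0.344
finger_force: 59.4
```

Request:
{"fn": "step_arm", "kwargs": {"increments": [[[2.45, -22.5, 0], [0, 0, -0.081]], [[2.45, -22.5, 0], [0, 0, -0.081]], [[2.45, -22.5, 0], [0, 0, -0.081]], [[2.45, -22.5, 0], [0, 0, -0.081]], [[2.45, -22.5, 0], [0, 0, -0.081]], [[2.45, -22.5, 0], [0, 0, -0.081]], [[2.45, -22.5, 0], [0, 0, -0.081]], [[2.45, -22.5, 0], [0, 0, -0.081]]]}}

```text
time: 5.73
eef_pos: [0.4594, 0.1254, 0.1669]
tcp_rot: [0.983, 0.181, -0.002, -0.0]
contact_force: [0.0, 0.8, -0.1]
opening: 0.344
finger_force: 59.4
```

Request:
{"fn": "step_arm", "kwargs": {"increments": [[[2.45, -22.5, 0], [0, 0, -0.081]], [[2.45, -22.5, 0], [0, 0, -0.081]], [[0, 0, 0], [0, 0, 0]], [[0, 0, 0], [0, 0, 0]], [[0, 0, 0], [0, 0, 0]], [[0, 0, 0], [0, 0, 0]]]}}

```text
time: 6.23
eef_pos: [0.4653, 0.0823, 0.1687]
tcp_rot: [0.995, 0.103, -0.001, -0.0]
contact_force: [-0.1, -0.3, -0.5]
opening: 0.341
finger_force: 59.5
```

```bash
python3 - <<'E'
from h import *
s=readout.get_state();a=shot('wrist','w2')
m=R.from_quat(s['tcp_rot']).as_matrix();print(s['eef_pos'],m.round(4).tolist(),np.degrees(np.arctan2(m[1,0],m[0,0])),s['opening'],s['finger_force'])
E
```

```text
[0.46529626 0.08232593 0.16866125] [[0.9786, 0.2058, -0.002], [0.2058, -0.9786, 0.0003], [-0.0019, -0.0008, -1.0]] 11.87820811620376 0.34084193312114913 59.53443659003824
```

View pics/w2.png

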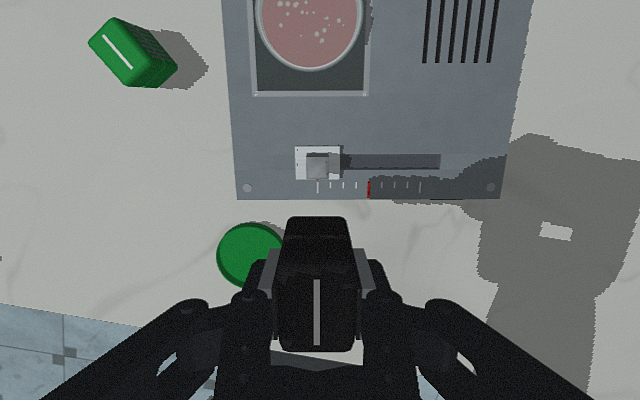

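The held grip is at (317,300) and the stem on its white slide plate is at (318,165), already aligned with the image. I'll enlarge.

```bash
python3 - <<'E'
from h import *
a=cv2.imread('pics/w2.png')
c1=cv2.resize(a[138:204,286:376],None,fx=8,fy=8,interpolation=cv2.INTER_CUBIC)
cv2.imwrite('pics/c2.png',c1[:, :528])
g=np.clip(a[200:360,260:375]*3.0,0,255).astype(np.uint8)
o=np.zeros((528,800,3),np.uint8);o[:,:450]=c1[:,:450];o[:480,452:797]=cv2.resize(g,None,fx=3,fy=3,interpolation=cv2.INTER_CUBIC)
cv2.imwrite('pics/c2.png',o)
E
```

```text
(no output)
```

View pics/c2.png

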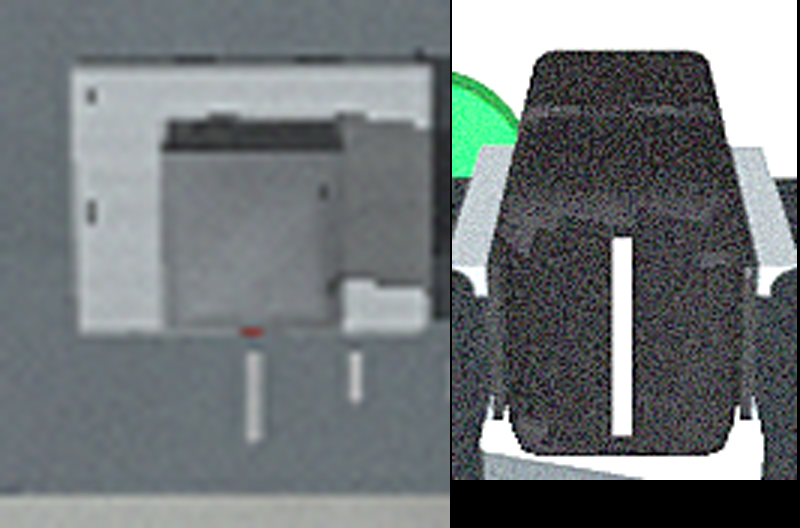

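```bash
python3 - <<'E'
from h import *
s=readout.get_state();p=s['eef_pos'];m=R.from_quat(s['tcp_rot']).as_matrix()
f=lambda x,y:(286+x/8,138+y/8)
g=lambda x,y:(260+(x-452)/3,200+y/3)
C=[ray('wrist',*f(*q),.062,s) for q in((72,66),(432,66),(430,332),(80,332))]
print(*C,[np.linalg.norm(C[i]-C[i-1]).round(4) for i in range(4)])
S=sum(C)/4
zt=p[2]-.0134+.05
A=ray('wrist',*g(622,237),zt,s);B=ray('wrist',*g(621,437),zt,s);G=(A+B)/2
print('len',np.linalg.norm(A-B),'yaw',np.degrees(np.arctan2(*(A-B)[1::-1])),'G in tool',m.T@(G-p))
d=C[0]+C[1]-C[2]-C[3];e=C[0]+C[3]-C[1]-C[2]
print('plate yaw',np.degrees(np.arctan2(d[1],d[0])),np.degrees(np.arctan2(-e[0],e[1])))
# scale line ends / front plate edge for yaw
for q in((0,492),(450,497)): pass
E1=ray('wrist',238,198.5,.058,s);E2=ray('wrist',500,198.5,.058,s);print('front edge',E1,E2,np.degrees(np.arctan2(-(E1-E2)[0],(E1-E2)[1])))
yaw=np.radians(11.9);Rz=R.from_euler('z',yaw).as_matrix()
print('S',S,'delta',S-G)
for z in(.062,.084):
  for x,y in((8,8),(8,-8),(-8,-8),(-8,8)):
    u,v=proj('wrist',S*[1,1,0]+[0,0,z]+Rz@[x/1e3,y/1e3,0],s);print(z,x,y,round((u-286)*8),round((v-138)*8))
E
```

```text
[0.50369113 0.10611416 0.062     ] [0.5105711  0.07336511 0.062     ] [0.48580303 0.06781262 0.062     ] [0.47890648 0.10062145 0.062     ] [np.float64(0.0254), np.float64(0.0335), np.float64(0.0254), np.float64(0.0335)]
len 0.028911348415816343 yaw 11.620826988298166 G in tool [ 0.000499    0.00073372 -0.03660115]
plate yaw 12.565698633940432 11.867620450410323
front edge [0.45326341 0.1427614  0.058     ] [ 0.49596818 -0.06032662  0.058     ] 11.874988525382292
S [0.49474293 0.08697833 0.062     ] delta [ 0.02858037  0.00516565 -0.1435646 ]
0.062 8 8 168 116
0.062 8 -8 339 116
0.062 -8 -8 337 284
0.062 -8 8 169 284
0.084 8 8 161 157
0.084 8 -8 348 157
0.084 -8 -8 346 339
0.084 -8 8 163 339
```

Stem centre by wrist camera is (0.4947, 0.0870). Plate size measured 25.4×33.5 against the true 26×34, and box yaw 11.87°, so it holds up. I'll go above the stem and then down slowly.

Request:
{"fn": "step_arm", "kwargs": {"increments": [[[7.2, 1.4, 0], [0, 0, 0.004]], [[7.2, 1.4, -8], [0, 0, 0]], [[7.2, 1.4, -16], [0, 0, 0]], [[7.2, 1.3, -16], [0, 0, 0]], [[0, 0, -16], [0, 0, 0]], [[0, 0, -8], [0, 0, 0]], [[0, 0, 0], [0, 0, 0]], [[0, 0, 0], [0, 0, 0]]]}}

```text
time: 6.95
eef_pos: [0.4947, 0.0875, 0.1055]
tcp_rot: [0.994, 0.105, -0.0, -0.0]
contact_force: [-0.4, -0.5, -0.9]
opening: 0.345
finger_force: 59.5
```

```bash
python3 - <<'E'
from h import *
s=readout.get_state();a=shot('wrist','w3');b=shot('side','s3')
print(s['eef_pos'],s['contact_force'])
o=np.zeros((560,800,3),np.uint8)
o[:560,:440]=cv2.resize(np.clip(a[180:320,265:375]*1.8,0,255).astype(np.uint8)[:,:,::-1],None,fx=4,fy=4,interpolation=cv2.INTER_CUBIC)
u,v=map(int,proj('side',(.494,.087,.09)))
o[:560,440:]=cv2.resize(b[v-35:v+35,u-22:u+23][:,:,::-1],(360,560),interpolation=cv2.INTER_CUBIC)
cv2.imwrite('pics/c3.png',o);print(u,v)
E
```

```text
[0.49471752 0.08747167 0.10550624] [-0.4135635  -0.48047415 -0.90591616]
302 200
```

View pics/c3.png

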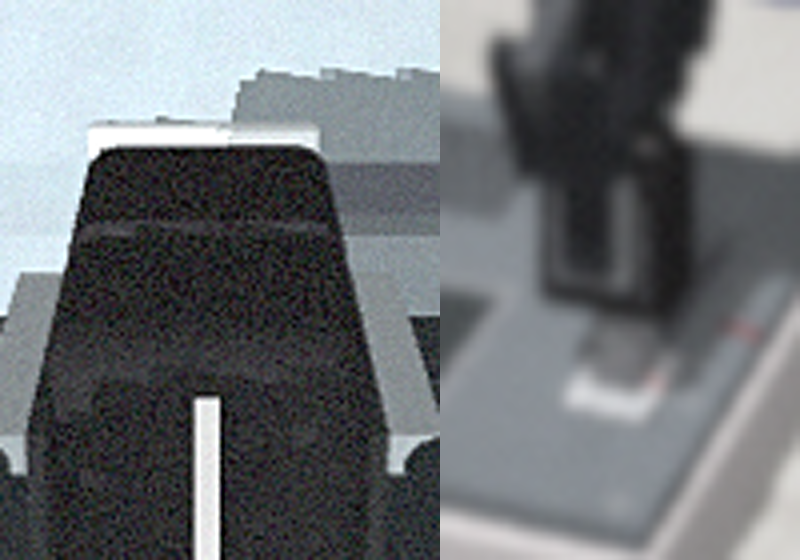

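Wrist crop: the plate spans x 88–320 and the grip underside 95–330, so the grip is about 1 mm too far to −y. I'll correct that and descend.

Request:
{"fn": "step_arm", "kwargs": {"increments": [[[-0.5, 0.9, 0], [0, 0, 0]], [[0, 0, -4], [0, 0, 0]], [[0, 0, -4], [0, 0, 0]], [[0, 0, -3], [0, 0, 0]], [[0, 0, -3], [0, 0, 0]], [[0, 0, -2], [0, 0, 0]], [[0, 0, 0], [0, 0, 0]], [[0, 0, 0], [0, 0, 0]]]}}

```text
time: 7.72
eef_pos: [0.4942, 0.088, 0.0895]
tcp_rot: [0.995, 0.105, -0.0, -0.0]
contact_force: [-0.4, -0.6, -0.5]
opening: 0.345
finger_force: 59.5
```

No contact force with the underside 8 mm below the stem top, so it is going on. Continuing.

Request:
{"fn": "step_arm", "kwargs": {"increments": [[[0, 0, -3], [0, 0, 0]], [[0, 0, -3], [0, 0, 0]], [[0, 0, -3], [0, 0, 0]], [[0, 0, -2], [0, 0, 0]], [[0, 0, -1.5], [0, 0, 0]], [[0, 0, -1], [0, 0, 0]], [[0, 0, 0], [0, 0, 0]], [[0, 0, 0], [0, 0, 0]]]}}

```text
time: 8.38
eef_pos: [0.4944, 0.088, 0.0762]
tcp_rot: [0.995, 0.105, 0.0, -0.0]
contact_force: [0.0, 0.2, -1.3]
opening: 0.341
finger_force: 59.5
```

Request:
{"fn": "step_arm", "kwargs": {"increments": [[[0, 0, -1], [0, 0, 0]], [[0, 0, -1], [0, 0, 0]], [[0, 0, 0], [0, 0, 0]], [[0, 0, 0], [0, 0, 0]]]}}

```text
time: 8.72
eef_pos: [0.4945, 0.088, 0.0753]
tcp_rot: [0.994, 0.105, -0.0, 0.0]
contact_force: [-2.5, 0.5, 5.5]
opening: 0.34
finger_force: 60.4
```

Seated: 5.5 N upward at TCP z 0.0753, where 0.0754 was expected. Now I'll slide along the box's −y, (0.206, −0.979).

Request:
{"fn": "step_arm", "kwargs": {"increments": [[[0, 0, 0], [0, 0, 0]], [[0, 0, 0], [0, 0, 0]], [[0.2, -1, 0], [0, 0, 0]], [[0.4, -2, 0], [0, 0, 0]], [[0.5, -2.5, 0], [0, 0, 0]], [[0.5, -2.5, 0], [0, 0, 0]], [[0.5, -2.5, 0], [0, 0, 0]], [[0.5, -2.5, 0], [0, 0, 0]]], "grip_force": 80}}

```text
time: 9.38
eef_pos: [0.497, 0.0761, 0.0753]
tcp_rot: [0.995, 0.104, -0.0, -0.001]
contact_force: [-3.0, 4.0, 5.3]
opening: 0.341
finger_force: 79.0
```

Request:
{"fn": "step_arm", "kwargs": {"increments": [[[0.55, -2.6, 0], [0, 0, 0]], [[0.55, -2.6, 0], [0, 0, 0]], [[0.55, -2.6, 0], [0, 0, 0]], [[0.55, -2.6, 0], [0, 0, 0]], [[0.55, -2.6, 0], [0, 0, 0]], [[0.55, -2.6, 0], [0, 0, 0]], [[0.55, -2.6, 0], [0, 0, 0]], [[0.55, -2.6, 0], [0, 0, 0]]]}}

```text
time: 10.05
eef_pos: [0.5013, 0.0561, 0.0753]
tcp_rot: [0.995, 0.104, -0.0, -0.002]
contact_force: [-3.7, 7.4, 5.3]
opening: 0.342
finger_force: 79.1
```

Request:
{"fn": "step_arm", "kwargs": {"increments": [[[0.4, -2, 0], [0, 0, 0]], [[0.4, -1.8, 0], [0, 0, 0]], [[0.2, -1, 0], [0, 0, 0]], [[0, 0, 0], [0, 0, 0]], [[0, 0, 0], [0, 0, 0]], [[0, 0, 0], [0, 0, 0]]]}}

```text
time: 10.55
eef_pos: [0.5023, 0.0515, 0.0754]
tcp_rot: [0.995, 0.104, -0.0, -0.002]
contact_force: [-3.7, 7.0, 5.3]
opening: 0.34
finger_force: 79.2
```

```bash
python3 - <<'E'
from h import *
s=readout.get_state();print(s['eef_pos'],s['contact_force'],s['time'])
d=s['eef_pos']-np.array([.4945,.088,.0753]);print('along',d[0]*.2057-d[1]*.9786,'across',d[0]*.9786+d[1]*.2057,d[2])
a=shot('wrist','w4');b=shot('top','t4')
o=np.zeros((520,800,3),np.uint8)
o[:520,:480]=cv2.resize(np.clip(a[150:280,260:380]*1.8,0,255).astype(np.uint8)[:,:,::-1],None,fx=4,fy=4,interpolation=cv2.INTER_CUBIC)
o[:520,480:]=cv2.resize(b[140:225,240:292][:,:,::-1],(320,520),interpolation=cv2.INTER_CUBIC)
cv2.imwrite('pics/c4.png',o)
E
```

```text
[0.50232366 0.0515047  0.07536032] [-3.68482248  7.03941117  5.32363084] 10.55
along 0.03732362577447409 across 0.00014915218039598683 6.031952152786568e-05
```

View pics/c4.png

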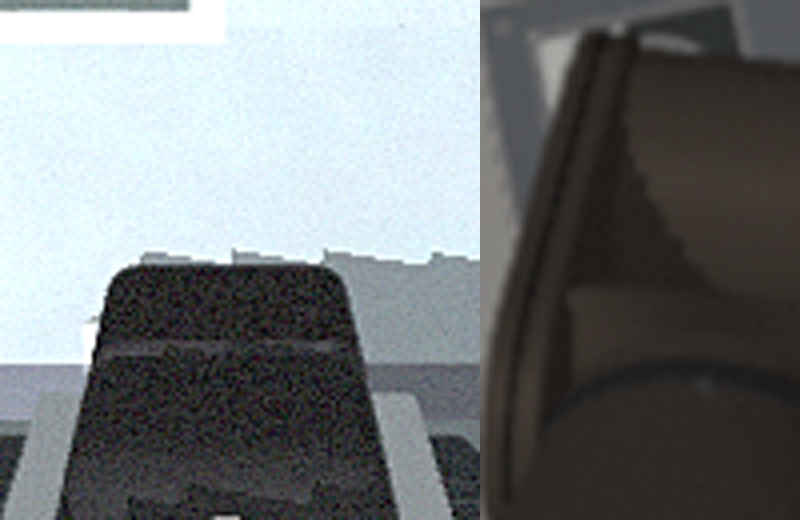

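```bash
python3 - <<'E'
from h import *
s=readout.get_state()
for u,v in((281.2,230),(281.2,231),(281,241)):
  p=ray('wrist',u,v,.062,s);d=p-np.array([.5037,.1061,.062]);print(p,'along',d[0]*.2057-d[1]*.9786,'across',d[0]*.9786+d[1]*.2057)
a=cv2.imread('pics/w4.png',0);print(a[226:245,274:292])
b=cv2.imread('pics/side0.png')
a=cams.read_camera('side')[:,:,::-1]
u,v=map(int,proj('side',(.49,.05,.062)));print(u,v)
o=np.hstack([cv2.resize(x[v-35:v+35,u-45:u+45],(395,500*395*70//90//395*395//500),interpolation=cv2.INTER_CUBIC) if 0 else cv2.resize(x[v-35:v+35,u-25:u+25],(395,553),interpolation=cv2.INTER_CUBIC) for x in(b,a)])
cv2.imwrite('pics/c5.png',np.clip(o*1.3,0,255).astype(np.uint8))
E
```

```text
[0.51192898 0.07103058 0.062     ] along 0.036011632593478095 across 0.000839103251525166
[0.51139622 0.0709354  0.062     ] along 0.03599518934447993 across 0.000298167552825925
[0.50599085 0.07007284 0.062     ] along 0.03572740199612732 across -0.005168964005014334
[[136 136 131 133 131 131 132 137 136 139 139 138  19  25  28  19  22  22]
 [133 134 139 133 135 133 134 137 134 136 136 110   2  16  18  29  33  16]
 [134 133 136 132 133 136 134 132 138 143 137  50  20  17  31  12  15  12]
 [132 133 132 134 132 131 133 135 125  85  90  30   9  21  28  25  26  26]
 [132 132 135 133 136 129 131 120 111 107 104  15  30  20   3  24   5  21]
 [136 137 136 132 135 135 134 142 163 159 118   8  20  18  33  22  29  13]
 [132 133 131 136 135 134 141 180 204 192 102  15   2  25  18  22  28  27]
 [135 136 135 134 136 130 139 192 230 222  57  11  26  17  18  26  17  19]
 [136 133 135 138 135 132 139 185 227 221  12  21  26  26  26  25  26  16]
 [133 135 135 131 134 131 137 187 224 174   7  16  17  22  27  30  32  28]
 [138 132 140 137 133 133 133 177 215 119   1  17  28  32  30  27  39  38]
 [135 132 136 135 134 132 134 184 219  63   5  37  34  39  37  34  35  37]
 [136 137 135 134 140 136 133 175 226   8  22  29  41  46  37  44  43  41]
 [137 134 139 136 139 136 140 157 173  12  32  34  43  41  24  12  27  20]
 [145 139 140 144 142 142 145 156 178  17  40  25  26  22  17  22  22  27]
 [ 88  87  88  85  85  87  95 120  82  23  33  28  34  17  26  17  20  17]
 [ 82  85  88  86  87  84  93 116  74  27  12  28  19  27  20  26  20  25]
 [ 85  86  85  87  85  86  91 101  28  28  25  26  29  28  20  26   9  29]
 [ 90  85  87  87  87  85  86  81  26   8  25  22  24  24  37  13  29  19]]
311 203
```

View pics/c5.png

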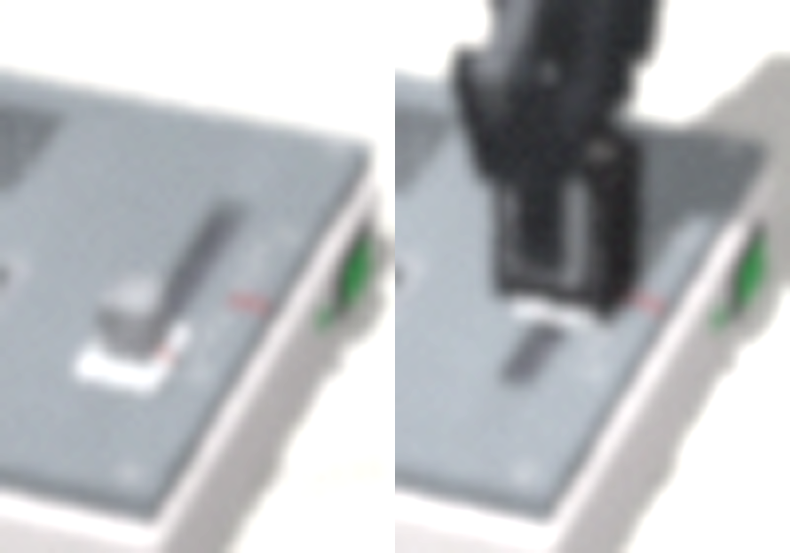

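The shutter is about 36 mm open (wrist 36.0, TCP 37.3 minus bore play), and the grip sits flush on the plate. I'll add about 3.8 mm.

Request:
{"fn": "step_arm", "kwargs": {"increments": [[[0.4, -1.9, 0], [0, 0, 0]], [[0.4, -1.9, 0], [0, 0, 0]], [[0, 0, 0], [0, 0, 0]], [[0, 0, 0], [0, 0, 0]], [[0, 0, 0], [0, 0, 0]], [[0, 0, 0], [0, 0, 0]], [[0, 0, 0], [0, 0, 0]], [[0, 0, 0], [0, 0, 0]]]}}

```text
time: 11.37
eef_pos: [0.5031, 0.0479, 0.0753]
tcp_rot: [0.995, 0.104, -0.0, -0.003]
contact_force: [-3.3, 8.8, 5.5]
opening: 0.345
finger_force: 79.2
```

```bash
python3 - <<'E'
from h import *
s=readout.get_state();print(s['eef_pos'],s['contact_force'],s['finger_force'],s['time'])
d=s['eef_pos']-np.array([.4945,.088,.0753]);print('along',d[0]*.2057-d[1]*.9786,d[2])
a=cv2.cvtColor(shot('wrist','w5'),cv2.COLOR_RGB2GRAY);print(a[228:240,274:292])
for u in(280,281,282):
  p=ray('wrist',u,231,.062,s);d=p-np.array([.5037,.1061,.062]);print('along',d[0]*.2057-d[1]*.9786)
E
```

```text
[0.5030699  0.04792226 0.07533543] [-3.2802241   8.81765835  5.50735263] 79.1881007887423 11.3667
along 0.04098290395412434 3.543401497643761e-05
[[132 136 136 136 135 132 137 136 137 142 136  42  16   4  34  34  33  12]
 [135 134 133 136 134 136 135 134 121 120 119  44  24  22  28  18   8  21]
 [135 133 136 137 129 134 133 118 110 106 106  17   9  23  20  18  12  30]
 [130 133 136 136 131 132 134 138 168 156 122  13  14  25  22  22  20  29]
 [134 136 134 137 128 130 136 183 209 192 103   9  25  19  20  24  15  23]
 [132 132 136 134 136 126 140 189 229 224  62  12  21  13  26  36  13  16]
 [135 139 134 134 134 132 140 182 229 225   1  19  22  25  25  16  16  27]
 [137 137 134 138 135 131 140 189 225 174   2  20  21  24  26  34  18  49]
 [136 134 135 135 136 133 134 180 224 120   2  15  27  40  40  36  39  50]
 [136 136 133 135 137 134 135 181 220  59   5  36  38  28  40  41  28  42]
 [139 134 133 135 134 134 133 180 227   6  36  45  23  43  35  47  37  42]
 [137 138 138 138 138 137 133 157 173  14  32  29  39  42  29  29  21  35]]
along 0.03910818908141847
along 0.0396114193666655
along 0.04011463159378658
```

Travel is about 39.7 mm and steady, with the grip seated and the along-slide force near 9 N (8.8 N expected at half open). Handing in.

```bash
python3 -c "
from plant import sign_off
print(sign_off())"
```

```text
the job is handed in; nothing more can be done
None
```

I fitted the black grip fully onto the stem with the shutter closed, slid the shutter to about 40 mm (half open), and handed the job in still holding it steady; the dish was never touched, and no verdict was returned.

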